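Open the stuck sauce jar at the hotpot counter

TASK

The screw cap of the white sauce jar is stuck. Break it loose with a short hard anticlockwise twist, spin it on until it comes free of its thread, feel that it is free before you lift it off (no hauling or forcing it against the thread), and set it down gently, top side up, flat in the one empty red box; leave the food and the other things where they are.

Things in the scene. Friction and masses are not known exactly. Their poses are not given: they have to be found in the camera images.
- jar: White ceramic sauce jar, 82 mm wide, fixed in a low square steel holder (100 mm square, 26 mm high) screwed to the counter: neither moves. Origin: centre of the holder's underside on the counter, z up along the jar's axis. The body reaches 75 mm up, the shoulder 85 mm; above it a bare neck, 36 mm wide, runs up under the cap.
- jar_mouth (a point): Centre of the jar's rim, 128 mm above the counter. On the neck two spring catches make the cap stick: about 0.4 to 0.7 N m snap it past them within the first 30 degrees (grip firmly, 40 N or more), after that it turns with hardly any torque.
- thread: The neck's thread, hidden under the cap and fixed to the jar: two white ledges, 6 mm high, 113 to 119 mm above the counter, that hold the cap's two lugs down until it has been turned far enough, each with an end stop. They take no hauling (40 N at most). Same origin and axes as the jar.
- cap: Black ribbed round screw cap on the jar, 56 mm across, 28 mm high, about 60 g. Origin: centre of its lower rim, z up; closed, that rim is 104 mm above the counter, with 19 mm of neck free below it, and its x axis lies within 3 degrees of the jar's x axis. It unscrews anticlockwise seen from above (its yaw grows against the jar's) and does not rise as it turns (1 mm of play).
- cap_top (a point): Centre of the cap's flat top, 28 mm above its lower rim. Where the thread lets go differs from jar to jar: somewhere between 80 and 127 degrees from closed. From there it can be lifted over the next 17 degrees; then it meets a hard stop. The end must be felt: regrasp as needed, turn on in small steps and try each time with a light pull (about 10 N).
- empty_box: The empty one of four equal red square open boxes, fixed on the counter; it may stand at any of the four places. 150 mm square, 40 mm high, walls and floor 5 mm thick. Origin: centre of its underside, x and y along its sides. The other three each hold two pieces of food.
- pouch0: yellow knotted tofu pouch, 52 mm wide, 36 mm high, in a red box; leave it. Origin: centre of its underside.
- pouch1: yellow knotted tofu pouch, 52 mm wide, 36 mm high, in a red box; leave it. Origin: centre of its underside.
- slice0: orange flower-shaped fish cake slice, 49 mm wide, 10 mm high, in a red box; leave it. Origin: centre of its underside.
- slice1: orange flower-shaped fish cake slice, 49 mm wide, 10 mm high, in a red box; leave it. Origin: centre of its underside.
- bun0: pale round ball-shaped dumpling, 52 mm wide, 36 mm high, in a red box; leave it. Origin: centre of its underside.
- bun1: pale round ball-shaped dumpling, 52 mm wide, 36 mm high, in a red box; leave it. Origin: centre of its underside.
- dip_bowl: small white dip bowl, 72 mm wide, 35 mm high, beyond the jar; leave it. Origin: centre of its underside.
- shaker: small brown glass shaker, 44 mm wide, 85 mm high, beyond the jar; leave it. Origin: centre of its underside.
- spoon: steel spoon lying on the counter near the robot; leave it. Origin: centre of its underside.
- saucer: blue saucer, 90 mm wide, near the robot; leave it. Origin: centre of its underside.
Things that resemble listed ones, but are neither listed nor needed, are in the scene too. Leave any yellow look-alike of the empty_box alone. Leave any blue or purple look-alike of the jar alone.

How it is judged:
On the way, in this order (a step that is already met when the one before it is completed fails the run):
1. the cap has been broken loose: turned at least 35 degrees on the jar, still seated on its neck (angle between the x axis of cap and the x axis of jar, either way round above 0.6 rad and z of cap in the frame of jar below 0.108 m and horizontal distance between cap and jar below 0.008 m), for 0.1 s.
2. the cap has been lifted clear of the neck (z of cap in the frame of jar above 0.131 m), for 0.1 s.
At the end, for the whole second after the job is handed in: The cap lies flat on the floor of the empty red box, top side up (within 7 degrees), at rest (x of cap in the frame of empty_box between -0.05 and 0.05 m and y of cap in the frame of empty_box between -0.05 and 0.05 m and z of cap in the frame of empty_box between 0.002 and 0.009 m and angle between cap's own z axis and vertical below 0.12 rad and linear speed of cap below 0.02 m/s); the robot touches nothing.
It fails at once if the cap is hauled up against the thread it is still caught in, or forced against its end stops, with more than 40 N (contact force between cap and thread above 40 N).
It fails at once if the cap is banged or pressed into the box with more than 30 N (contact force between cap and empty_box above 30 N).
It fails at once if the cap is let go more than 15 mm above the floor of the box (horizontal distance between cap and empty_box below 0.085 m and z of cap in the frame of empty_box above 0.02 m and contact force between the fingers and cap below 0.05 N).
It fails at once if food or another loose thing is shifted by more than 30 mm (distance of any of pouch0, pouch1, slice0, slice1, bun0, bun1, dip_bowl, shaker, spoon, saucer from where it was at the start of the episode above 0.03 m).
It also fails if it takes over 64 s, if anything falls off the work surface, if the arm or the gripper's body presses on something with over 40 N, if the wrist force passes 120 N, or if a joint passes its speed limit or range.

ROBOT

A 7-joint arm with a two-finger parallel gripper is mounted at the origin on the work surface. World frame = base frame: x ahead of the robot, y to its left, z up, the work surface at z = 0. Lengths are in m, angles in rad, forces in N, time in s.
With the tool pointing down it reaches from about 0.425 to 0.975 m from the base axis. Payload 16.7 kg.
Tool frame: the origin (TCP) lies at the very end of the fingers, on their centre line; the grasp point (between the pads) lies 19 mm behind it (hold_point_z is the distance from the TCP to the grasp point, in m); z points along the fingers, x is the direction in which the jaws open and shut, and the axes are right-handed (so a half turn about z gives the same grasp; the last joint's range is limited). The gripper opens to 85 mm and grips with 20 to 120 N. Pads are 22 mm wide; open, the fingers measure 114 mm over their backs; the gripper's body (76 mm by 85 mm) begins 54 mm behind the grasp point. The pads swing forward as they close: fully open they stand 13 mm farther back than shut.
Start: joints at [0.996, 0.426, 0.074, 1.606, -0.034, 1.111, -0.067], TCP at [0.279, -0.615, 0.231] pointing down, gripper open.
Joint ranges: [-2.85, 2.85], [-0.5, 2.14], [-1.23, 1.37], [0.21, 2.46], [-1.02, 4.16], [0.16, 2.05], [-2.73, 2.73]. Speed limits (rad/s): [1.89, 1.89, 2.39, 2.39, 3.01, 3.01, 3.01].

INTERFACE

Orientations are given as a unit quaternion [x, y, z, w].
In Python, from bench import * gives the robot as it stands.
- The arm moves only by the tool servo_tool, never from a script. Its argument "commands" is a list of rows, each an object of numbers: "dx", "dy", "dz": the shift along the tool's x, y, z in units of 30 mm (1.0 is 30 mm); "rx", "ry", "rz": the turn, a rotation vector about the tool's x, y, z in units of 10 degrees (1.0 is 10 degrees); "gripper": the finger opening in mm, from 0 to 85.4. A call has 1 to 5 rows; each row shifts and turns the commanded pose from where the row before left it, along the tool's axes as they then stand; what a row does not reach is not made up. A row lasts 1/8 s, in which the tool goes at most 62.5 mm and 10.7 degrees, less where a joint would pass 70% of its speed; a pose out of reach is approached as far as the arm can. A call is refused whole if a number of a shift passes 1 or a number of a turn 1, either way. A call with a gripper value outside its range is refused whole. The fingers move at their own pace and stop on an object; the grip force is fixed at half the most. Time passes only in rows, so rows that do not move let the fingers close. It gives the time, the measured TCP pose, the force and the opening at its end, in the units of the state.
- state(): the state, without advancing time (a new reading comes with each control period).
- snapshot(name): name is "scene" or "side" or "wrist"; returns a dict with "img" (420x560x3 uint8, red, green, blue), "fx", "fy", "cx", "cy" (pixels), "k1" (the pictures are not rectified: a ray, as slopes to the right and down, at radius r is drawn at 1 + k1 r^2 times it, then the intrinsics apply), "R" (3x3) and "t" (3): a world point X has camera coordinates R X + t. Camera axes: x right, y down, z forward; pixel columns grow to the right and rows downward; lengths in m; the calibration is good to about 2 mm. A picture is of the moment at which its call begins. There is no depth.
- close_job(): hands the job in, once; it reports no verdict.
The state is a dict: "t": time; "qpos": joint angles; "dq": joint speeds; "joint_efforts": joint torques, N m; "ee_pos": TCP position; "tool_rot": TCP orientation; "force": force on the tool from outside, world axes, zero at the start; "wrist_torque": the same for the moment, N m; "width": finger opening in m.
Only numpy, scipy, OpenCV 4.12 (cv2) and the standard library are available. Lean on these libraries where they do the work, as an engineer would, in place of code of your own. Each camera call takes 0.05 s, during which the arm holds its last target.

## Working session

There is one attempt and no reset: what is moved stays moved. The work goes in short steps, Python scripts to look and compute and a tool call to move; the robot and the scene stay as the last step left them, time stands still between calls to the robot, and variables do not carry over. Pictures are saved under pics/ and viewed, and the job is handed in when it is done.

Besides the shell and the picture viewer there is one more tool, called after ">>>" by a JSON object that holds its "method" and its "body". servo_tool: Moves the arm, as the interface text tells. Its arguments: {"type":"object","properties":{"commands":{"type":"array","items":{"type":"object","properties":{"dx":{"type":"number"},"dy":{"type":"number"},"dz":{"type":"number"},"rx":{"type":"number"},"ry":{"type":"number"},"rz":{"type":"number"},"gripper":{"type":"number"}}}}},"required":["commands"]}

```bash
mkdir -p pics; ls
python3 - <<'E'
from bench import *
import cv2
s=state(); print(s)
for n in ["scene","side","wrist"]:
    d=snapshot(n); cv2.imwrite(f"pics/{n}0.png",d["img"][:,:,::-1])
    print(n,d["fx"],d["fy"],d["cx"],d["cy"],d["k1"],d["R"],d["t"])
E
```

```text
pics
{'t': 0.0, 'qpos': array([ 0.9954715 ,  0.42673937,  0.07383449,  1.60660565, -0.03406396,
        1.11080383, -0.06712653]), 'dq': array([-0.00103403,  0.00061574,  0.00039325,  0.00018693, -0.001453  ,
        0.00044925,  0.00180496]), 'joint_efforts': array([ 4.75416746e-04, -9.49833369e+01,  3.76108155e+00, -4.63526201e+01,
        1.92016829e-02,  9.89025633e-03,  2.00506986e-05]), 'ee_pos': array([ 0.27862783, -0.61436158,  0.2306058 ]), 'tool_rot': array([ 8.40549443e-01, -5.41734449e-01, -5.76046854e-04, -2.98699144e-04]), 'force': array([0.18736745, 0.14152824, 0.57937298]), 'wrist_torque': array([ 0.05493923,  0.0036752 , -0.05936134]), 'width': 0.08543272356037832}
scene 405.0421534400733 405.0421534400733 277.03457178045244 209.82000774876198 -0.08100615081322736 [[ 0.8376121   0.54604049 -0.01567649]
 [ 0.37190447 -0.59104183 -0.7157909 ]
 [-0.40011628  0.59372496 -0.69813869]] [-0.4187917  -0.06238956  1.3294936 ]
side 426.6003739371277 426.6003739371277 281.996673621519 208.87763644556443 -0.08243981573045292 [[-0.86160446 -0.50725692  0.01811563]
 [-0.3558323   0.57817976 -0.73422853]
 [ 0.36196841 -0.6390607  -0.67866066]] [0.42365306 0.24247946 1.09108756]
wrist 346.8864175077984 346.8864175077984 273.9871191546478 209.22868089760667 -0.025747119363089738 [[ 0.41254767 -0.91093515 -0.00125624]
 [-0.87448216 -0.39642418  0.27951532]
 [-0.25511833 -0.11421484 -0.96014041]] [-0.67288202 -0.0356317   0.37950235]
```

View pics/scene0.png

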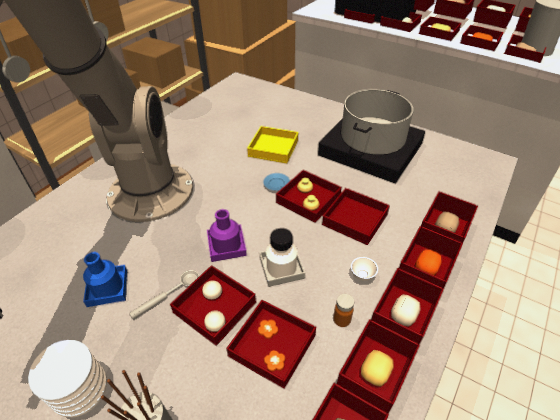

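View pics/side0.png

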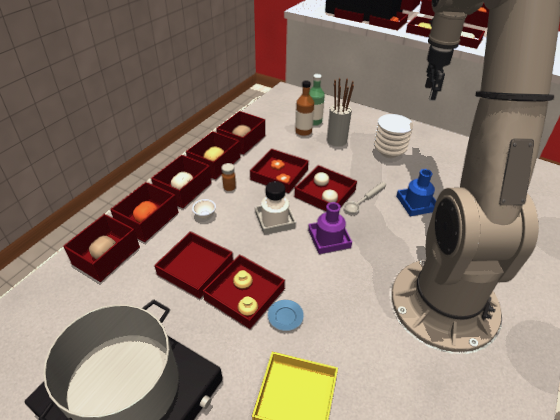

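View pics/wrist0.png

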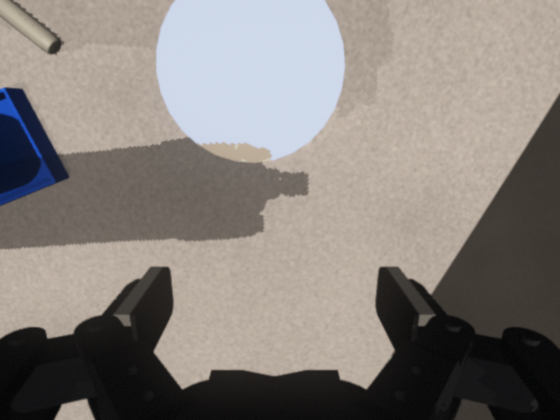

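The scene view shows the white jar at about (282,255) and the empty red box at (357,216). In the side view they are at (275,205) and (195,265). Next I'll measure both.

```bash
cat > h.py <<'E'
import numpy as np, cv2
from scipy.spatial.transform import Rotation as Rot
def ray(d,uv):
    K=np.array([[d["fx"],0,d["cx"]],[0,d["fy"],d["cy"]],[0,0,1.]])
    p=cv2.undistortPoints(np.float64(uv).reshape(-1,1,2),K,np.array([d["k1"],0,0,0.])).reshape(-1,2)
    v=np.c_[p,np.ones(len(p))]@d["R"]; return -d["R"].T@d["t"],v/np.linalg.norm(v,axis=1)[:,None]
def plane(d,uv,z):
    c,v=ray(d,uv); return c+v*((z-c[2])/v[:,2])[:,None]
def proj(d,X):
    X=np.atleast_2d(X)
    K=np.array([[d["fx"],0,d["cx"]],[0,d["fy"],d["cy"]],[0,0,1.]])
    return cv2.projectPoints(np.float64(X).reshape(-1,1,3),cv2.Rodrigues(np.float64(d["R"]))[0],np.float64(d["t"]),K,np.array([d["k1"],0,0,0.]))[0].reshape(-1,2)
E
python3 - <<'E'
from bench import *
from h import *
for n,jb,bb in [("scene",(262,222,302,256),(318,184,396,245)),("side",(258,176,292,206),(150,228,240,300))]:
    d=snapshot(n); im=d["img"].astype(int)
    x0,y0,x1,y1=jb
    m=np.zeros(im.shape[:2],np.uint8); m[y0:y1,x0:x1]=(im[y0:y1,x0:x1].max(2)<50)
    nn,l,st,ce=cv2.connectedComponentsWithStats(m); k=1+st[1:,4].argmax(); print(n,st[k],ce[k])
    mm=(l==k).astype(np.uint8); c=cv2.findContours(mm,0,1)[0][0].reshape(-1,2)
    # silhouette centre -> mid height of cap 0.118
    print("cap centre @0.118",plane(d,[ce[k]],0.118))
    big=cv2.resize(d["img"][y0-25:y1+50,x0-40:x1+40],None,fx=6,fy=6,interpolation=0); cv2.imwrite(f"pics/{n}_jar.png",big[:,:,::-1])
    x0,y0,x1,y1=bb
    hsv=cv2.cvtColor(d["img"],cv2.COLOR_RGB2HSV)
    big=cv2.resize(d["img"][y0:y1,x0:x1],None,fx=8,fy=8,interpolation=0); cv2.imwrite(f"pics/{n}_box.png",big[:,:,::-1]); print(big.shape)
E
```

```text
scene [271 229  21  22 385] [280.95324675 239.40519481]
cap centre @0.118 [[ 0.53704837 -0.03554682  0.118     ]]
(488, 624, 3)
side [266 181  20  19 311] [275.22508039 190.14790997]
cap centre @0.118 [[ 0.53605068 -0.03274328  0.118     ]]
(576, 720, 3)
```

View pics/scene_jar.png

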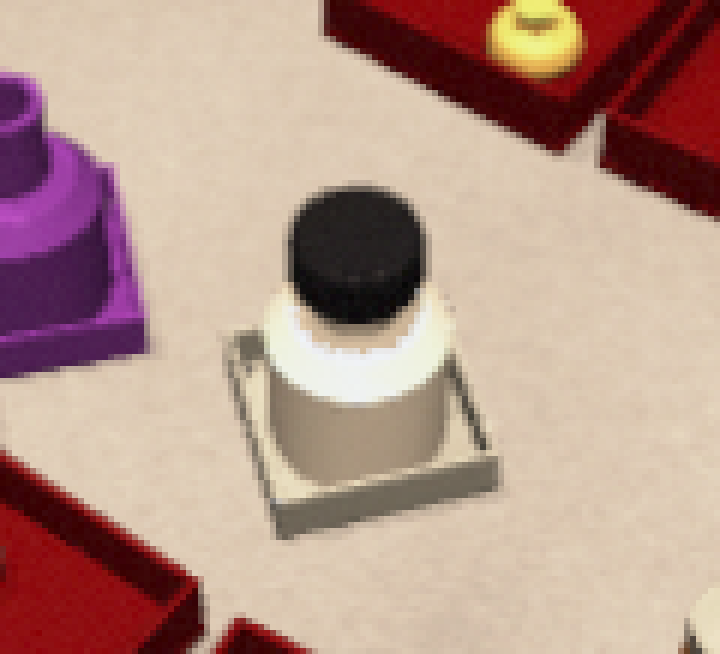

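View pics/side_jar.png

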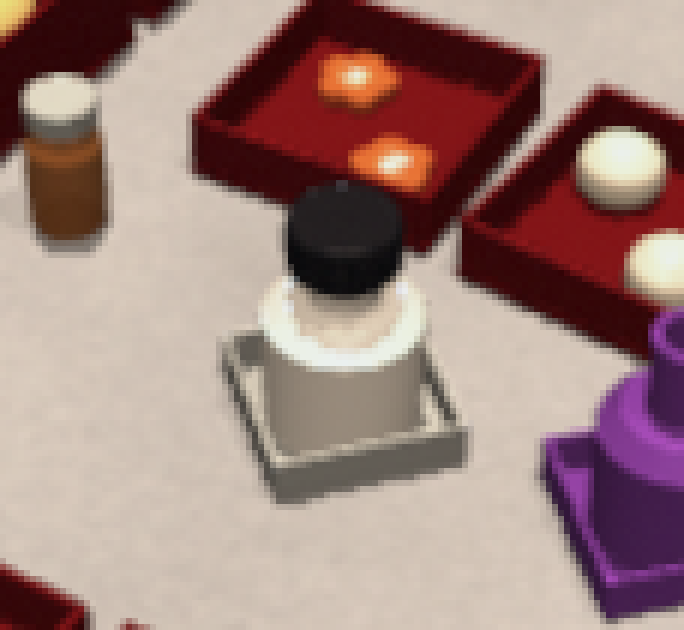

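View pics/scene_box.png

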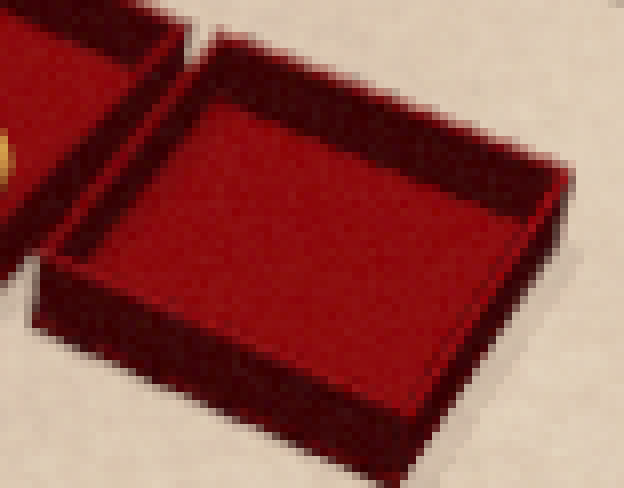

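View pics/side_box.png

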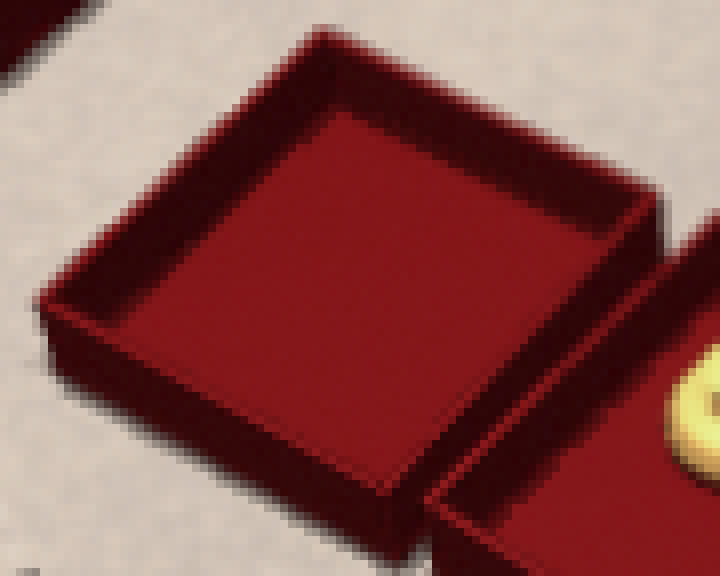

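Run:
```python
from bench import *
from h import *
C={"scene":[(345.5,188.75),(389.2,206.2),(369.5,235.9),(323.2,216.2)],"side":[(190.2,231.8),(231.9,251.7),(198.1,289.5),(155.2,265.5)]}
for n in C:
    d=snapshot(n); P=plane(d,C[n],0.04); print(n,P.round(4).tolist(),P.mean(0).round(4),np.linalg.norm(P-np.roll(P,1,0),axis=1).round(3))
    e=np.diff(np.r_[P,P[:1]],axis=0); print(np.degrees(np.arctan2(e[:,1],e[:,0])))
s=state(); print(s['t'],s['ee_pos'],Rot.from_quat(s['tool_rot']).as_matrix().round(3))
```

```text
scene [[0.5558, 0.307, 0.04], [0.7015, 0.3057, 0.04], [0.7001, 0.1641, 0.04], [0.5545, 0.1635, 0.04]] [0.628  0.2351 0.04  ] [0.144 0.146 0.142 0.146]
[  -0.52602903  -90.55635697 -179.76563458   89.4653849 ]
side [[0.6942, 0.1712, 0.04], [0.5498, 0.1705, 0.04], [0.5489, 0.3177, 0.04], [0.6938, 0.3162, 0.04]] [0.6216 0.2439 0.04  ] [0.145 0.144 0.147 0.145]
[-179.74056751   90.34924307   -0.59893108  -89.84908846]
0.35 [ 0.27874071 -0.61464163  0.23113368] [[ 0.413 -0.911 -0.   ]
 [-0.911 -0.413  0.   ]
 [-0.     0.    -1.   ]]
```

Run:
```python
from bench import *
from h import *
d=snapshot("side"); 
for nm,uv,z in [("vase base",(339,143),0),("vase top",(341,110),0.1),("bottle base",(303,133),0),("plates",(393,150),0.03),("plates top",(394,125),.1),("purplebase",(331,238),0.01),("purpletop",(333,207),.128),("cap",(275,190),.118)]:
    print(nm,plane(d,[uv],z)[0].round(3))
d=snapshot("scene")
for nm,uv,z in [("purpletop",(223,214),.128),("plates top",(63,370),.08)]:
    print(nm,plane(d,[uv],z)[0].round(3))
p=np.array([.279,-.6145]);R=Rot.from_quat(state()['tool_rot']).as_matrix()
print((R.T@np.array([.5365-.279,-.034+.6145,0]))/.03)
```

```text
vase base [ 0.545 -0.518  0.   ]
vase top [ 0.578 -0.584  0.1  ]
bottle base [ 0.694 -0.506  0.   ]
plates [ 0.342 -0.541  0.03 ]
plates top [ 0.37  -0.592  0.1  ]
purplebase [ 0.352 -0.043  0.01 ]
purpletop [ 0.359 -0.045  0.128]
cap [ 0.537 -0.033  0.118]
purpletop [ 0.365 -0.05   0.128]
plates top [ 0.333 -0.556  0.08 ]
[-1.40775018e+01 -1.58088599e+01  1.98571671e-03]
```

>>> {"method": "servo_tool", "body": {"commands": [{"dx": -0.5, "dy": -0.56}, {"dx": -0.88, "dy": -1}, {"dx": -0.88, "dy": -1}, {"dx": -0.88, "dy": -1}, {"dx": -0.88, "dy": -1}]}}

```text
schema error: expected keys dx, dy, dz, rx, ry, rz, gripper
```

>>> {"method": "servo_tool", "body": {"commands": [{"dx": -0.88, "dy": -1}, {"dx": -0.88, "dy": -1}, {"dx": -0.88, "dy": -1}, {"dx": -0.88, "dy": -1}, {"dx": -0.88, "dy": -1}]}}

```text
schema error: expected keys dx, dy, dz, rx, ry, rz, gripper
```

>>> {"method": "servo_tool", "body": {"commands": [{"dx": -0.88, "dy": -1}, {"dx": -0.88, "dy": -1}, {"dx": -0.8, "dy": -0.9}, {}, {}]}}

```text
schema error: expected keys dx, dy, dz, rx, ry, rz, gripper
```

```bash
cat > st.py <<'E'
from bench import *
from h import *
s=state(); R=Rot.from_quat(s['tool_rot']).as_matrix()
print('t',round(s['t'],2),'p',s['ee_pos'].round(4),'yaw',np.degrees(np.arctan2(R[1,0],R[0,0])).round(1),'z',R[:,2].round(3),'F',s['force'].round(1),'T',s['wrist_torque'].round(2),'w',round(s['width'],4),'q',s['qpos'].round(2))
E
python3 st.py
python3 - <<'E'
from bench import *
from h import *
s=state();R=Rot.from_quat(s['tool_rot']).as_matrix()
print((R.T@(np.array([.5365,-.034,.099])-s['ee_pos']))/.03)
d=snapshot("wrist"); cv2.imwrite("pics/w1.png",d["img"][:,:,::-1]); print(proj(d,[.5365,-.034,.132]))
E
```

```text
t 0.45 p [ 0.2788 -0.6147  0.2312] yaw -65.6 z [-0.  0. -1.] F [-0.2  0.3 -0.5] T [-0.02 -0.03 -0.  ] w 0.0854 q [ 1.    0.43  0.07  1.61 -0.03  1.11 -0.07]
[-14.0791795  -15.81793181   4.40975663]
[[-107.41603214 -202.32214723]]
```

View pics/w1.png

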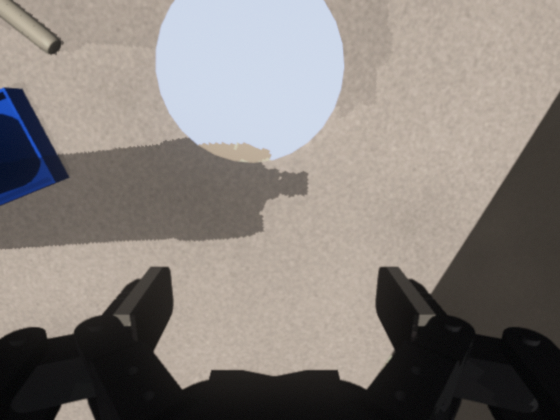

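All seven keys are required in every row, so I'll include them all.

>>> {"method": "servo_tool", "body": {"commands": [{"dx": -0.5, "dy": -0.56, "dz": 0, "rx": 0, "ry": 0, "rz": 0, "gripper": 85}, {"dx": -0.88, "dy": -1, "dz": 0, "rx": 0, "ry": 0, "rz": 0, "gripper": 85}, {"dx": -0.88, "dy": -1, "dz": 0, "rx": 0, "ry": 0, "rz": 0, "gripper": 85}, {"dx": -0.88, "dy": -1, "dz": 0, "rx": 0, "ry": 0, "rz": 0, "gripper": 85}, {"dx": -0.88, "dy": -1, "dz": 0, "rx": 0, "ry": 0, "rz": 0, "gripper": 85}]}}

```text
t: 1.12
ee_pos: [0.3543, -0.4461, 0.2314]
tool_rot: [0.841, -0.541, 0.0, -0.0]
force: [0.6, -0.9, -1.2]
width: 0.0849
```

```bash
python3 st.py
```

```text
t 1.12 p [ 0.3543 -0.4461  0.2314] yaw -65.6 z [ 0.  0. -1.] F [ 0.6 -0.9 -1.2] T [-0.04 -0.05  0.01] w 0.0849 q [ 0.78  0.26  0.01  1.85 -0.    1.04 -0.36]
```

>>> {"method": "servo_tool", "body": {"commands": [{"dx": -0.88, "dy": -1, "dz": 0, "rx": 0, "ry": 0, "rz": 0, "gripper": 85}, {"dx": -0.88, "dy": -1, "dz": 0, "rx": 0, "ry": 0, "rz": 0, "gripper": 85}, {"dx": -0.88, "dy": -1, "dz": 0, "rx": 0, "ry": 0, "rz": 0, "gripper": 85}, {"dx": -0.88, "dy": -1, "dz": 0, "rx": 0, "ry": 0, "rz": 0, "gripper": 85}, {"dx": -0.88, "dy": -1, "dz": 0, "rx": 0, "ry": 0, "rz": 0, "gripper": 85}]}}

```text
t: 1.75
ee_pos: [0.436, -0.2639, 0.2315]
tool_rot: [0.841, -0.541, 0.0, -0.0]
force: [1.4, -0.4, 0.4]
width: 0.0846
```

>>> {"method": "servo_tool", "body": {"commands": [{"dx": -0.88, "dy": -1, "dz": 0, "rx": 0, "ry": 0, "rz": 0, "gripper": 85}, {"dx": -0.88, "dy": -1, "dz": 0, "rx": 0, "ry": 0, "rz": 0, "gripper": 85}, {"dx": 0, "dy": 0, "dz": 0, "rx": 0, "ry": 0, "rz": 0, "gripper": 85}]}}

```text
t: 2.12
ee_pos: [0.4694, -0.1897, 0.2315]
tool_rot: [0.842, -0.54, 0.0, -0.0]
force: [-1.3, -0.3, -0.4]
width: 0.085
```

```bash
python3 st.py
python3 - <<'E'
from bench import *
from h import *
s=state();R=Rot.from_quat(s['tool_rot']).as_matrix()
print((R.T@(np.array([.5365,-.034,.099])-s['ee_pos']))/.03)
d=snapshot("wrist"); cv2.imwrite("pics/w2.png",d["img"][:,:,::-1]); print(proj(d,[.5365,-.034,.132]))
E
```

```text
t 2.12 p [ 0.4694 -0.1897  0.2315] yaw -65.3 z [ 0.001  0.001 -1.   ] F [-1.3 -0.3 -0.4] T [-0.02  0.06 -0.03] w 0.085 q [ 0.43  0.16 -0.19  1.97  0.03  1.02 -0.92]
[-3.77940449 -4.19530683  4.42197504]
[[98.15101775 20.88714274]]
```

View pics/w2.png

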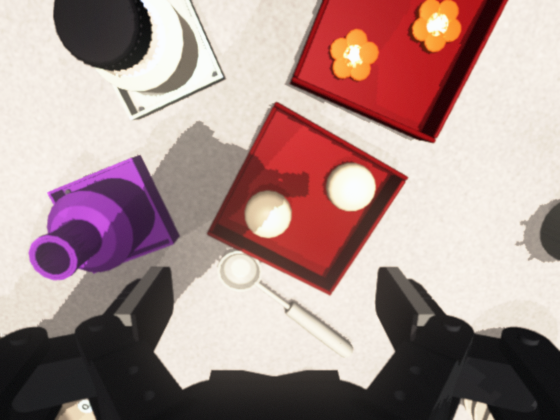

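>>> {"method": "servo_tool", "body": {"commands": [{"dx": -0.9, "dy": -1, "dz": 0, "rx": 0, "ry": 0, "rz": 0, "gripper": 85}, {"dx": -0.9, "dy": -1, "dz": 0, "rx": 0, "ry": 0, "rz": 0, "gripper": 85}, {"dx": -0.9, "dy": -1, "dz": 0, "rx": 0, "ry": 0, "rz": 0, "gripper": 85}, {"dx": -0.9, "dy": 0, "dz": 0.4, "rx": 0, "ry": 0, "rz": 0, "gripper": 85}, {"dx": -0.15, "dy": 0, "dz": 0.4, "rx": 0, "ry": 0, "rz": 0, "gripper": 85}]}}

```text
t: 2.8
ee_pos: [0.5033, -0.0529, 0.207]
tool_rot: [0.841, -0.541, 0.0, 0.0]
force: [0.2, -0.4, 0.2]
width: 0.0848
```

>>> {"method": "servo_tool", "body": {"commands": [{"dx": 0, "dy": 0, "dz": 0, "rx": 0, "ry": 0, "rz": 0, "gripper": 85}]}}

```text
t: 2.92
ee_pos: [0.5033, -0.0545, 0.2066]
tool_rot: [0.84, -0.542, -0.0, 0.0]
force: [0.2, -0.6, 0.0]
width: 0.0853
```

```bash
python3 st.py
python3 - <<'E'
from bench import *
from h import *
s=state();R=Rot.from_quat(s['tool_rot']).as_matrix()
print((R.T@(np.array([.5365,-.034,.099])-s['ee_pos']))/.03)
d=snapshot("wrist"); cv2.imwrite("pics/w3.png",d["img"][:,:,::-1]); print(proj(d,[.5365,-.034,.132]))
E
```

```text
t 2.92 p [ 0.5033 -0.0545  0.2066] yaw -65.6 z [-0.001 -0.    -1.   ] F [ 0.2 -0.6  0. ] T [-0.03 -0.06 -0.04] w 0.0853 q [ 0.24  0.19 -0.29  1.99  0.07  0.97 -1.23]
[-0.16598185 -1.29672338  3.58607333]
[[268.32210546 162.45283354]]
```

View pics/w3.png

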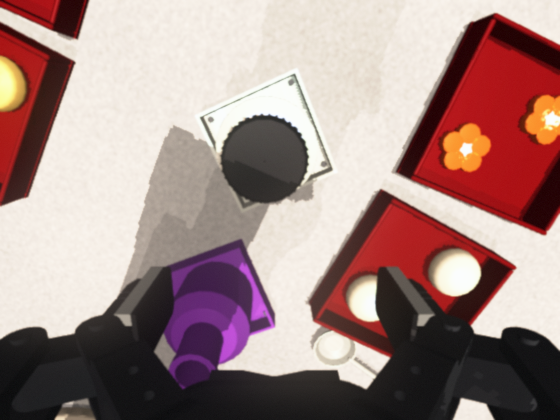

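```bash
cat > capw.py <<'E'
from bench import *
from h import *
d=snapshot("wrist"); g=cv2.GaussianBlur(d["img"],(3,3),0).max(2)
m=np.zeros(g.shape,np.uint8); m[90:225,200:330]=(g[90:225,200:330]<95)
m=cv2.morphologyEx(m,cv2.MORPH_OPEN,np.ones((15,15)))
nn,l,st,ce=cv2.connectedComponentsWithStats(m); k=1+st[1:,4].argmax(); print(st[k],ce[k])
c=cv2.findContours((l==k).astype(np.uint8),0,1)[0][0]
print(cv2.fitEllipse(c)); (u,v),r=cv2.minEnclosingCircle(c); print(u,v,r)
s=state();R=Rot.from_quat(s['tool_rot']).as_matrix()
P=plane(d,[cv2.fitEllipse(c)[0]],0.130)[0]; print(P, (R.T@(np.array([P[0],P[1],.099])-s['ee_pos']))/.03)
E
python3 capw.py
```

```text
[ 222  117   83   85 5792] [263.08149171 159.35946133]
((263.0682067871094, 159.37020874023438), (83.89067840576172, 86.08558654785156), 7.239020347595215)
262.3085021972656 159.81915283203125 44.42216491699219
[ 0.53712789 -0.03061578  0.13      ] [-0.28634497 -1.33688516  3.61860976]
```

>>> {"method": "servo_tool", "body": {"commands": [{"dx": -0.24, "dy": -0.9, "dz": 0, "rx": 0, "ry": 0, "rz": 0, "gripper": 85}, {"dx": 0, "dy": -0.43, "dz": 0.5, "rx": 0, "ry": 0, "rz": 0, "gripper": 85}, {"dx": 0, "dy": 0, "dz": 0.9, "rx": 0, "ry": 0, "rz": 0, "gripper": 85}, {"dx": 0, "dy": 0, "dz": 0, "rx": 0, "ry": 0, "rz": 0, "gripper": 85}]}}

```text
t: 3.52
ee_pos: [0.536, -0.0314, 0.1631]
tool_rot: [0.84, -0.542, -0.002, 0.001]
force: [1.1, 0.0, 1.4]
width: 0.0852
```

```bash
python3 st.py
python3 - <<'E'
from bench import *
from h import *
s=state();R=Rot.from_quat(s['tool_rot']).as_matrix()
for P in ([.5365,-.032,.099],[.537,-.0306,.099],[.5365,-.034,.099]): print((R.T@(np.array(P)-s['ee_pos']))/.03)
d=snapshot("wrist"); cv2.imwrite("pics/w4.png",d["img"][:,:,::-1]); print(proj(d,[.5365,-.032,.132]), proj(d,s['ee_pos']))
d=snapshot("side"); cv2.imwrite("pics/s4.png",cv2.resize(d["img"][130:260,200:370,::-1],None,fx=4,fy=4))
E
```

```text
t 3.52 p [ 0.536  -0.0314  0.1631] yaw -65.6 z [-0.004  0.    -1.   ] F [1.1 0.  1.4] T [ 0.03 -0.03 -0.  ] w 0.0852 q [ 0.19  0.3  -0.29  1.96  0.11  0.9  -1.31]
[ 0.02908387 -0.0147496   2.13701914]
[-0.00654734 -0.04918749  2.13695227]
[0.08981022 0.01275959 2.13701669]
[[278.15932782 245.89266153]] [[277.14209404 272.67206064]]
```

View pics/w4.png

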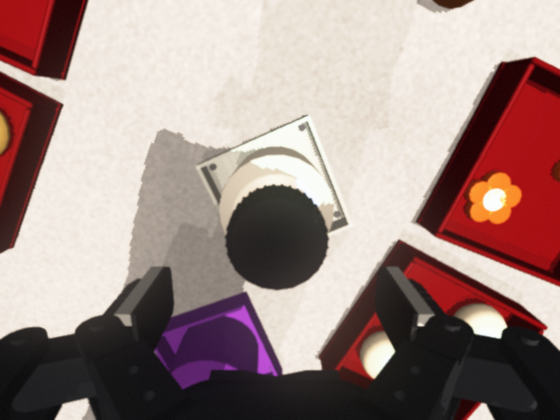

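View pics/s4.png

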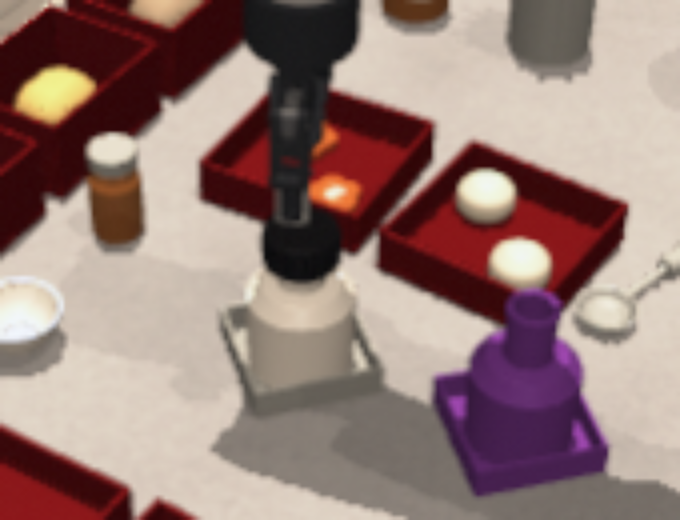

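Run:
```python
from bench import *
from h import *
d=snapshot("wrist"); g=cv2.GaussianBlur(d["img"],(3,3),0).max(2)
for c in (270,277,284): 
    col=g[170:310,c]; r=np.where(col<70)[0]; print(c,170+r.min(),170+r.max())
r=g[240,200:350]; r=np.where(r<70)[0]; print(200+r.min(),200+r.max())
print(g[275:300,277])
s=state();R=Rot.from_quat(s['tool_rot']).as_matrix()
for uv,z in [((277,289),.132),((226,240),.132),((328,240),.132),((277,184.5),.105),((277,184.5),.132)]:
    P=plane(d,[uv],z)[0]; print(uv,z,P.round(4),((R.T@(P-s['ee_pos']))*1000).round(1))
```

```text
270 189 287
277 189 288
284 189 287
226 324
[ 47  47  47  48  49  49  50  50  51  51  52  52  54  67 108 170 215 231
 233 233 232 233 234 235 235]
(277, 289) 0.132 [ 0.5128 -0.0425  0.132 ] [ 0.2 27.3 33.9]
(226, 240) 0.132 [ 0.5285 -0.005   0.132 ] [-27.6  -2.4  33.9]
(328, 240) 0.132 [ 0.5513 -0.0555  0.132 ] [27.8 -2.4 33.9]
(277, 184.5) 0.105 [ 0.5627 -0.0201  0.105 ] [  0.3 -27.4  60.9]
(277, 184.5) 0.132 [ 0.5679 -0.0175  0.132 ] [  0.  -33.2  33.9]
```

>>> {"method": "servo_tool", "body": {"commands": [{"dx": 0, "dy": 0, "dz": 0.6, "rx": 0, "ry": 0, "rz": 0, "gripper": 85}, {"dx": 0, "dy": 0, "dz": 0.6, "rx": 0, "ry": 0, "rz": 0, "gripper": 85}, {"dx": 0, "dy": 0, "dz": 0.6, "rx": 0, "ry": 0, "rz": 0, "gripper": 85}, {"dx": 0, "dy": 0, "dz": 0.4, "rx": 0, "ry": 0, "rz": 0, "gripper": 85}, {"dx": 0, "dy": 0, "dz": 0, "rx": 0, "ry": 0, "rz": 0, "gripper": 85}]}}

```text
t: 4.3
ee_pos: [0.5367, -0.0306, 0.0982]
tool_rot: [0.841, -0.542, -0.001, 0.0]
force: [1.3, -0.4, 0.3]
width: 0.0852
```

```bash
python3 st.py
```

```text
t 4.3 p [ 0.5367 -0.0306  0.0982] yaw -65.6 z [-0.002  0.    -1.   ] F [ 1.3 -0.4  0.3] T [0.03 0.02 0.  ] w 0.0852 q [ 0.17  0.38 -0.28  2.01  0.15  0.76 -1.34]
```

>>> {"method": "servo_tool", "body": {"commands": [{"dx": 0, "dy": 0, "dz": 0, "rx": 0, "ry": 0, "rz": 0, "gripper": 40}, {"dx": 0, "dy": 0, "dz": 0, "rx": 0, "ry": 0, "rz": 0, "gripper": 40}, {"dx": 0, "dy": 0, "dz": 0, "rx": 0, "ry": 0, "rz": 0, "gripper": 40}, {"dx": 0, "dy": 0, "dz": 0, "rx": 0, "ry": 0, "rz": 0, "gripper": 40}]}}

```text
t: 4.8
ee_pos: [0.5379, -0.0307, 0.1003]
tool_rot: [0.841, -0.542, 0.001, -0.0]
force: [-0.4, 0.1, 5.2]
width: 0.055
```

```bash
python3 st.py
```

```text
t 4.8 p [ 0.5379 -0.0307  0.1003] yaw -65.6 z [ 0.001 -0.    -1.   ] F [-0.4  0.1  5.2] T [-0.06  0.25 -0.02] w 0.055 q [ 0.17  0.38 -0.28  2.01  0.15  0.77 -1.34]
```

>>> {"method": "servo_tool", "body": {"commands": [{"dx": 0, "dy": 0, "dz": 0, "rx": 0, "ry": 0, "rz": -1, "gripper": 40}, {"dx": 0, "dy": 0, "dz": 0, "rx": 0, "ry": 0, "rz": -1, "gripper": 40}, {"dx": 0, "dy": 0, "dz": 0, "rx": 0, "ry": 0, "rz": -1, "gripper": 40}]}}

```text
t: 5.18
ee_pos: [0.5382, -0.0313, 0.1003]
tool_rot: [0.953, -0.303, 0.001, -0.0]
force: [0.7, -2.3, 3.7]
width: 0.0546
```

```bash
python3 st.py
```

```text
t 5.17 p [ 0.5382 -0.0313  0.1003] yaw -35.3 z [ 0.002 -0.001 -1.   ] F [ 0.7 -2.3  3.7] T [-0.38 -0.08 -0.01] w 0.0546 q [ 0.26  0.39 -0.39  2.01  0.21  0.78 -0.87]
```

>>> {"method": "servo_tool", "body": {"commands": [{"dx": 0, "dy": 0, "dz": 0, "rx": 0, "ry": 0, "rz": -1, "gripper": 40}, {"dx": 0, "dy": 0, "dz": 0, "rx": 0, "ry": 0, "rz": -1, "gripper": 40}, {"dx": 0, "dy": 0, "dz": 0, "rx": 0, "ry": 0, "rz": 0, "gripper": 40}]}}

```text
t: 5.55
ee_pos: [0.5381, -0.0309, 0.1002]
tool_rot: [0.991, -0.136, 0.001, -0.0]
force: [-0.4, -0.7, 6.9]
width: 0.0549
```

```bash
python3 st.py;python3 - <<'E'
from bench import *
from h import *
d=snapshot("wrist"); cv2.imwrite("pics/w5.png",d["img"][:,:,::-1])
d=snapshot("scene"); cv2.imwrite("pics/c5.png",cv2.resize(d["img"][180:310,200:370,::-1],None,fx=4,fy=4))
E
```

```text
t 5.55 p [ 0.5381 -0.0309  0.1002] yaw -15.6 z [ 0.002  0.    -1.   ] F [-0.4 -0.7  6.9] T [-0.05 -0.04 -0.02] w 0.0549 q [ 0.33  0.4  -0.47  2.    0.26  0.79 -0.57]
```

View pics/w5.png

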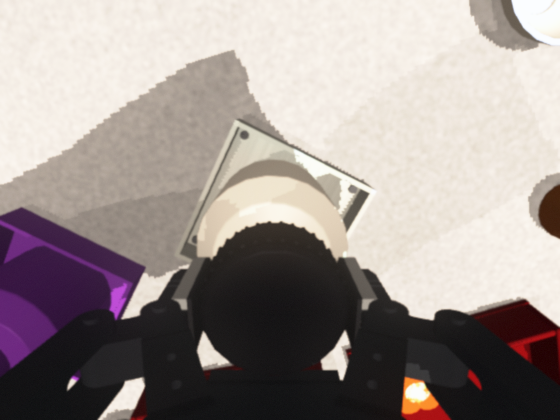

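View pics/c5.png

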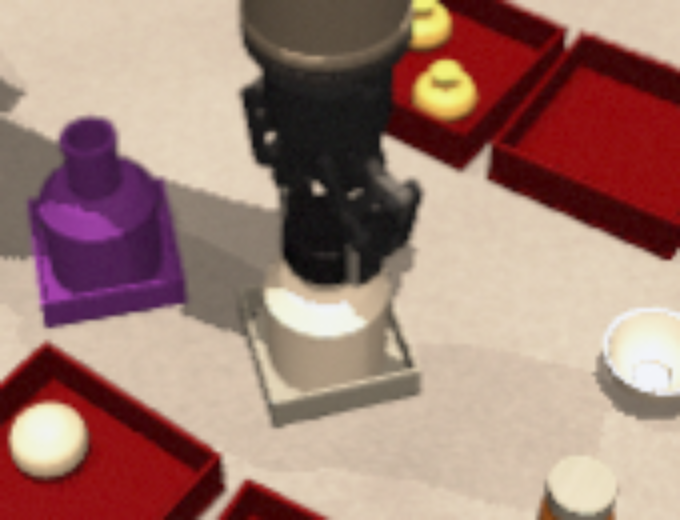

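>>> {"method": "servo_tool", "body": {"commands": [{"dx": 0, "dy": 0, "dz": 0, "rx": 0, "ry": 0, "rz": -1, "gripper": 40}, {"dx": 0, "dy": 0, "dz": 0, "rx": 0, "ry": 0, "rz": -1, "gripper": 40}, {"dx": 0, "dy": 0, "dz": 0, "rx": 0, "ry": 0, "rz": -1, "gripper": 40}]}}

```text
t: 6.02
ee_pos: [0.5374, -0.0305, 0.1002]
tool_rot: [0.992, 0.126, 0.0, 0.0]
force: [-6.7, 0.7, 12.4]
width: 0.0548
```

```bash
python3 st.py
```

```text
t 6.03 p [ 0.5374 -0.0305  0.1002] yaw 14.5 z [ 0. -0. -1.] F [-6.7  0.7 12.4] T [ 0.42  1.3  -0.16] w 0.0548 q [ 0.42  0.43 -0.59  2.    0.32  0.81 -0.1 ]
```

>>> {"method": "servo_tool", "body": {"commands": [{"dx": 0, "dy": 0, "dz": -0.1, "rx": 0, "ry": 0, "rz": 0, "gripper": 40}, {"dx": 0, "dy": 0, "dz": 0, "rx": 0, "ry": 0, "rz": 0, "gripper": 40}]}}

```text
t: 6.28
ee_pos: [0.5369, -0.0308, 0.102]
tool_rot: [0.992, 0.123, -0.0, -0.0]
force: [1.5, 0.3, -12.0]
width: 0.0547
```

```bash
python3 st.py
```

```text
t 6.28 p [ 0.5369 -0.0308  0.102 ] yaw 14.1 z [-0.001  0.    -1.   ] F [  1.5   0.3 -12. ] T [ 0.29 -0.31  0.01] w 0.0547 q [ 0.42  0.42 -0.59  2.    0.32  0.81 -0.1 ]
```

>>> {"method": "servo_tool", "body": {"commands": [{"dx": 0, "dy": 0, "dz": 0.06, "rx": 0, "ry": 0, "rz": 0, "gripper": 40}, {"dx": 0, "dy": 0, "dz": 0, "rx": 0, "ry": 0, "rz": -0.7, "gripper": 40}, {"dx": 0, "dy": 0, "dz": 0, "rx": 0, "ry": 0, "rz": 0, "gripper": 40}]}}

```text
t: 6.65
ee_pos: [0.5371, -0.0307, 0.1005]
tool_rot: [0.983, 0.185, -0.0, 0.0]
force: [-3.2, 0.0, -1.1]
width: 0.0549
```

```bash
python3 st.py
```

```text
t 6.65 p [ 0.5371 -0.0307  0.1005] yaw 21.3 z [-0.001 -0.    -1.   ] F [-3.2  0.  -1.1] T [-0.02  0.73 -0.  ] w 0.0549 q [ 0.44  0.43 -0.61  2.    0.34  0.81  0.01]
```

>>> {"method": "servo_tool", "body": {"commands": [{"dx": 0, "dy": 0, "dz": -0.06, "rx": 0, "ry": 0, "rz": 0, "gripper": 40}, {"dx": 0, "dy": 0, "dz": 0, "rx": 0, "ry": 0, "rz": 0, "gripper": 40}]}}

```text
t: 6.9
ee_pos: [0.537, -0.0307, 0.102]
tool_rot: [0.983, 0.185, -0.0, -0.0]
force: [-1.3, 0.2, -11.1]
width: 0.0548
```

```bash
python3 st.py
```

```text
t 6.9 p [ 0.537  -0.0307  0.102 ] yaw 21.3 z [-0.001  0.    -1.   ] F [ -1.3   0.2 -11.1] T [ 0.15  0.09 -0.03] w 0.0548 q [ 0.44  0.43 -0.61  2.    0.34  0.82  0.01]
```

Still caught at 87°, with -11 N on the pull. I'll keep going in 7° steps.

>>> {"method": "servo_tool", "body": {"commands": [{"dx": 0, "dy": 0, "dz": 0.06, "rx": 0, "ry": 0, "rz": 0, "gripper": 40}, {"dx": 0, "dy": 0, "dz": 0, "rx": 0, "ry": 0, "rz": -0.7, "gripper": 40}, {"dx": 0, "dy": 0, "dz": 0, "rx": 0, "ry": 0, "rz": 0, "gripper": 40}, {"dx": 0, "dy": 0, "dz": -0.06, "rx": 0, "ry": 0, "rz": 0, "gripper": 40}, {"dx": 0, "dy": 0, "dz": 0, "rx": 0, "ry": 0, "rz": 0, "gripper": 40}]}}

```text
t: 7.52
ee_pos: [0.5369, -0.0308, 0.102]
tool_rot: [0.97, 0.245, -0.0, -0.0]
force: [-4.9, -1.8, -10.8]
width: 0.055
```

```bash
python3 st.py
```

```text
t 7.53 p [ 0.5369 -0.0308  0.102 ] yaw 28.4 z [-0.001 -0.    -1.   ] F [ -4.9  -1.8 -10.8] T [ 0.1   0.74 -0.01] w 0.055 q [ 0.46  0.44 -0.64  2.    0.35  0.82  0.12]
```

>>> {"method": "servo_tool", "body": {"commands": [{"dx": 0, "dy": 0, "dz": 0.06, "rx": 0, "ry": 0, "rz": 0, "gripper": 40}, {"dx": 0, "dy": 0, "dz": 0, "rx": 0, "ry": 0, "rz": -0.7, "gripper": 40}, {"dx": 0, "dy": 0, "dz": 0, "rx": 0, "ry": 0, "rz": 0, "gripper": 40}, {"dx": 0, "dy": 0, "dz": -0.06, "rx": 0, "ry": 0, "rz": 0, "gripper": 40}, {"dx": 0, "dy": 0, "dz": 0, "rx": 0, "ry": 0, "rz": 0, "gripper": 40}]}}

```text
t: 8.15
ee_pos: [0.5367, -0.0308, 0.1021]
tool_rot: [0.953, 0.304, -0.001, -0.0]
force: [-6.8, -0.6, -6.5]
width: 0.0546
```

```bash
python3 st.py
```

```text
t 8.15 p [ 0.5367 -0.0308  0.1021] yaw 35.4 z [-0.001 -0.    -1.   ] F [-6.8 -0.6 -6.5] T [-0.07  1.34 -0.04] w 0.0546 q [ 0.48  0.44 -0.67  1.99  0.37  0.83  0.22]
```

>>> {"method": "servo_tool", "body": {"commands": [{"dx": 0, "dy": 0, "dz": -0.03, "rx": 0, "ry": 0, "rz": 0, "gripper": 40}, {"dx": 0, "dy": 0, "dz": 0, "rx": 0, "ry": 0, "rz": 0, "gripper": 40}]}}

```text
t: 8.4
ee_pos: [0.5367, -0.0308, 0.1027]
tool_rot: [0.953, 0.304, -0.001, -0.0]
force: [-4.0, -1.3, -19.1]
width: 0.0546
```

```bash
python3 st.py
```

```text
t 8.4 p [ 0.5367 -0.0308  0.1027] yaw 35.4 z [-0.001  0.    -1.   ] F [ -4.   -1.3 -19.1] T [-0.1   0.82 -0.02] w 0.0546 q [ 0.49  0.44 -0.67  1.99  0.37  0.83  0.23]
```

>>> {"method": "servo_tool", "body": {"commands": [{"dx": 0, "dy": 0, "dz": 0.09, "rx": 0, "ry": 0, "rz": 0, "gripper": 40}, {"dx": 0, "dy": 0, "dz": 0, "rx": 0, "ry": 0, "rz": -0.7, "gripper": 40}, {"dx": 0, "dy": 0, "dz": 0, "rx": 0, "ry": 0, "rz": 0, "gripper": 40}, {"dx": 0, "dy": 0, "dz": -0.07, "rx": 0, "ry": 0, "rz": 0, "gripper": 40}, {"dx": 0, "dy": 0, "dz": 0, "rx": 0, "ry": 0, "rz": 0, "gripper": 40}]}}

```text
t: 9.02
ee_pos: [0.5367, -0.0309, 0.1028]
tool_rot: [0.932, 0.361, -0.001, 0.0]
force: [-11.4, -1.3, -1.4]
width: 0.0547
```

```bash
python3 st.py
```

```text
t 9.03 p [ 0.5367 -0.0309  0.1028] yaw 42.4 z [-0.001 -0.001 -1.   ] F [-11.4  -1.3  -1.4] T [-0.36  2.27  0.01] w 0.0547 q [ 0.51  0.45 -0.7   1.99  0.39  0.84  0.33]
```

>>> {"method": "servo_tool", "body": {"commands": [{"dx": -0.02, "dy": -0.02, "dz": -0.05, "rx": 0, "ry": 0, "rz": 0, "gripper": 40}, {"dx": 0, "dy": 0, "dz": 0, "rx": 0, "ry": 0, "rz": 0, "gripper": 40}]}}

```text
t: 9.28
ee_pos: [0.5367, -0.0305, 0.1047]
tool_rot: [0.932, 0.362, 0.0, 0.0]
force: [-8.2, -0.3, -0.6]
width: 0.0546
```

```bash
python3 st.py
```

```text
t 9.28 p [ 0.5367 -0.0305  0.1047] yaw 42.4 z [ 0. -0. -1.] F [-8.2 -0.3 -0.6] T [0.02 1.6  0.03] w 0.0546 q [ 0.51  0.44 -0.7   1.99  0.38  0.84  0.33]
```

Free: 4.7 mm up with no pull force. I'll turn 4° further into the window, then lift gently.

>>> {"method": "servo_tool", "body": {"commands": [{"dx": -0.02, "dy": -0.02, "dz": 0, "rx": 0, "ry": 0, "rz": -0.4, "gripper": 40}, {"dx": 0, "dy": 0, "dz": -0.1, "rx": 0, "ry": 0, "rz": 0, "gripper": 40}, {"dx": 0, "dy": 0, "dz": 0, "rx": 0, "ry": 0, "rz": 0, "gripper": 40}]}}

```text
t: 9.65
ee_pos: [0.5366, -0.0305, 0.108]
tool_rot: [0.919, 0.393, 0.001, 0.0]
force: [-1.7, -0.1, 0.8]
width: 0.0544
```

```bash
python3 st.py
```

```text
t 9.65 p [ 0.5366 -0.0305  0.108 ] yaw 46.3 z [ 0.002 -0.    -1.   ] F [-1.7 -0.1  0.8] T [-0.07  0.29 -0.01] w 0.0544 q [ 0.52  0.44 -0.72  1.99  0.39  0.84  0.4 ]
```

>>> {"method": "servo_tool", "body": {"commands": [{"dx": 0, "dy": 0, "dz": -0.15, "rx": 0, "ry": 0, "rz": 0, "gripper": 40}, {"dx": 0, "dy": 0, "dz": -0.15, "rx": 0, "ry": 0, "rz": 0, "gripper": 40}, {"dx": 0, "dy": 0, "dz": 0, "rx": 0, "ry": 0, "rz": 0, "gripper": 40}]}}

```text
t: 10.02
ee_pos: [0.5361, -0.0305, 0.1167]
tool_rot: [0.919, 0.394, 0.001, 0.0]
force: [-0.8, -0.1, -0.7]
width: 0.0548
```

>>> {"method": "servo_tool", "body": {"commands": [{"dx": 0, "dy": 0, "dz": -0.3, "rx": 0, "ry": 0, "rz": 0, "gripper": 40}, {"dx": 0, "dy": 0, "dz": -0.3, "rx": 0, "ry": 0, "rz": 0, "gripper": 40}, {"dx": 0, "dy": 0, "dz": -0.5, "rx": 0, "ry": 0, "rz": 0, "gripper": 40}, {"dx": 0, "dy": 0, "dz": -0.8, "rx": 0, "ry": 0, "rz": 0, "gripper": 40}, {"dx": 0, "dy": 0, "dz": -0.3, "rx": 0, "ry": 0, "rz": 0, "gripper": 40}]}}

```text
t: 10.65
ee_pos: [0.5364, -0.0306, 0.184]
tool_rot: [0.919, 0.394, 0.001, 0.001]
force: [0.0, -0.8, -0.7]
width: 0.0546
```

```bash
python3 st.py;python3 - <<'E'
from bench import *
from h import *
d=snapshot("wrist"); cv2.imwrite("pics/w6.png",d["img"][:,:,::-1])
d=snapshot("scene"); cv2.imwrite("pics/c6.png",cv2.resize(d["img"][130:310,200:420,::-1],None,fx=3,fy=3))
s=state();R=Rot.from_quat(s['tool_rot']).as_matrix()
print((R.T@(np.array([.625,.239,.1])-s['ee_pos']))/.03)
E
```

```text
t 10.65 p [ 0.5364 -0.0306  0.184 ] yaw 46.4 z [ 0.002 -0.    -1.   ] F [ 0.  -0.8 -0.7] T [ 0.01 -0.01  0.05] w 0.0546 q [ 0.58  0.34 -0.77  1.93  0.29  0.98  0.49]
[ 8.54908756 -4.06207349  2.77410249]
```

View pics/c6.png

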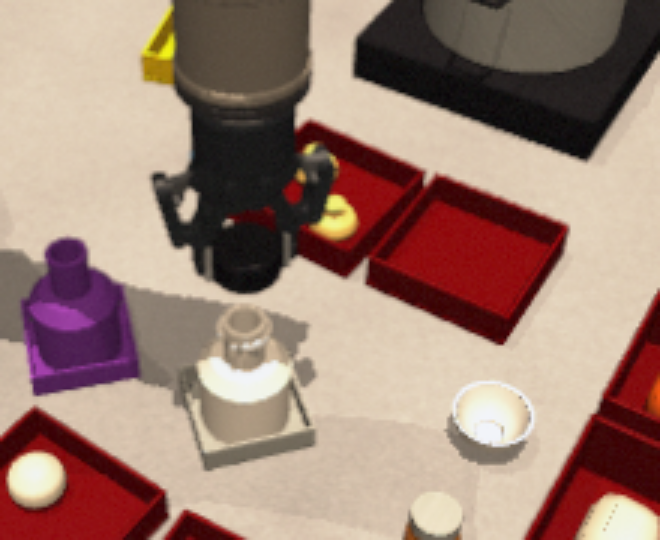

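>>> {"method": "servo_tool", "body": {"commands": [{"dx": 0.5, "dy": -0.24, "dz": 0, "rx": 0, "ry": 0, "rz": 0, "gripper": 40}, {"dx": 1, "dy": -0.48, "dz": 0, "rx": 0, "ry": 0, "rz": 0, "gripper": 40}, {"dx": 1, "dy": -0.48, "dz": 0, "rx": 0, "ry": 0, "rz": 0, "gripper": 40}, {"dx": 1, "dy": -0.48, "dz": 0, "rx": 0, "ry": 0, "rz": 0, "gripper": 40}, {"dx": 1, "dy": -0.48, "dz": 0, "rx": 0, "ry": 0, "rz": 0, "gripper": 40}]}}

```text
t: 11.38
ee_pos: [0.5817, 0.114, 0.1813]
tool_rot: [0.919, 0.394, -0.0, -0.0]
force: [-0.2, -1.4, -0.3]
width: 0.0544
```

>>> {"method": "servo_tool", "body": {"commands": [{"dx": 1, "dy": -0.48, "dz": 0, "rx": 0, "ry": 0, "rz": 0, "gripper": 40}, {"dx": 1, "dy": -0.48, "dz": 0, "rx": 0, "ry": 0, "rz": 0, "gripper": 40}, {"dx": 1, "dy": -0.48, "dz": 0, "rx": 0, "ry": 0, "rz": 0, "gripper": 40}, {"dx": 0.7, "dy": -0.3, "dz": 0, "rx": 0, "ry": 0, "rz": 0, "gripper": 40}, {"dx": 0, "dy": 0, "dz": 0, "rx": 0, "ry": 0, "rz": 0, "gripper": 40}]}}

```text
t: 12.0
ee_pos: [0.6198, 0.2314, 0.181]
tool_rot: [0.919, 0.395, -0.001, -0.001]
force: [-0.3, 0.1, -1.5]
width: 0.0546
```

```bash
python3 st.py;python3 - <<'E'
from bench import *
from h import *
d=snapshot("wrist"); cv2.imwrite("pics/w7.png",d["img"][:,:,::-1])
s=state();R=Rot.from_quat(s['tool_rot']).as_matrix()
print((R.T@(np.array([.625,.239,.1])-s['ee_pos']))/.03)
for n in ("scene","side"):
    d=snapshot(n); cv2.imwrite(f"pics/{n}7.png",cv2.resize(d["img"][130:310,120:420,::-1],None,fx=2.5,fy=2.5))
E
```

```text
t 12.0 p [0.6198 0.2314 0.181 ] yaw 46.6 z [-0.002  0.001 -1.   ] F [-0.3  0.1 -1.5] T [ 0.02 -0.01 -0.03] w 0.0546 q [ 0.09  0.56 -0.76  1.65  0.42  1.11  0.03]
[ 0.34487692 -0.0848809   2.7014568 ]
```

View pics/w7.png

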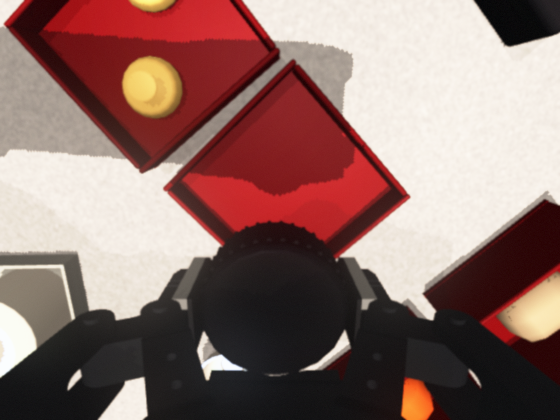

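View pics/side7.png

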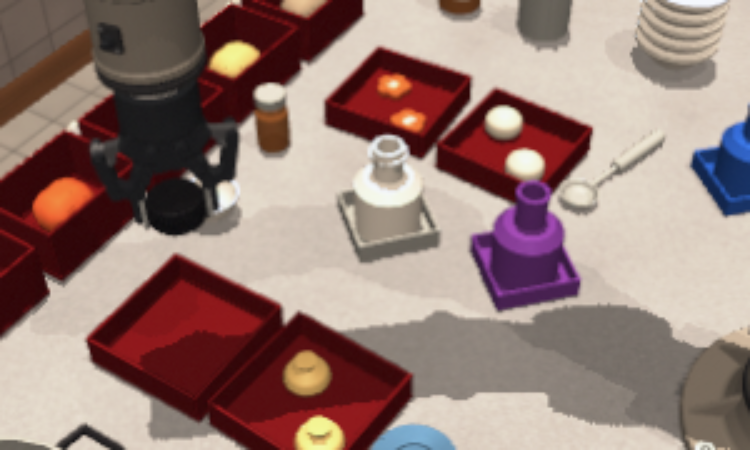

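Run:
```python
from bench import *
from h import *
d=snapshot("wrist"); P=plane(d,[(294,63),(408,197),(165,187)],.04); print(P.round(4),(P[1]+P[2])/2)
s=state();R=Rot.from_quat(s['tool_rot']).as_matrix()
C=(P[1]+P[2])/2; C[2]=.0
print((R.T@(C-s['ee_pos']))/.03)
```

```text
[[0.5549 0.3125 0.04  ]
 [0.6991 0.3109 0.04  ]
 [0.5512 0.1684 0.04  ]] [0.6251561  0.23965428 0.04      ]
[ 0.40665476 -0.16284766  6.05589218]
```

>>> {"method": "servo_tool", "body": {"commands": [{"dx": 0.38, "dy": -0.13, "dz": 0.3, "rx": 0, "ry": 0, "rz": 0, "gripper": 40}, {"dx": 0, "dy": 0, "dz": 1, "rx": 0, "ry": 0, "rz": 0, "gripper": 40}, {"dx": 0, "dy": 0, "dz": 1, "rx": 0, "ry": 0, "rz": 0, "gripper": 40}, {"dx": 0, "dy": 0, "dz": 1, "rx": 0, "ry": 0, "rz": 0, "gripper": 40}, {"dx": 0, "dy": 0, "dz": 0.8, "rx": 0, "ry": 0, "rz": 0, "gripper": 40}]}}

```text
t: 12.82
ee_pos: [0.6255, 0.2392, 0.0574]
tool_rot: [0.919, 0.394, -0.0, -0.0]
force: [-0.2, -0.2, -0.2]
width: 0.0549
```

>>> {"method": "servo_tool", "body": {"commands": [{"dx": 0, "dy": 0, "dz": 0.5, "rx": 0, "ry": 0, "rz": 0, "gripper": 40}, {"dx": 0, "dy": 0, "dz": 0.3, "rx": 0, "ry": 0, "rz": 0, "gripper": 40}, {"dx": 0, "dy": 0, "dz": 0, "rx": 0, "ry": 0, "rz": 0, "gripper": 40}, {"dx": 0, "dy": 0, "dz": 0, "rx": 0, "ry": 0, "rz": 0, "gripper": 40}]}}

```text
t: 13.32
ee_pos: [0.6261, 0.2394, 0.036]
tool_rot: [0.919, 0.394, 0.001, -0.0]
force: [-0.2, -0.4, -1.0]
width: 0.0546
```

```bash
python3 st.py;python3 - <<'E'
from bench import *
from h import *
for n in ("scene","side"):
    d=snapshot(n); a,b=(280,150) if n=="scene" else (120,200)
    cv2.imwrite(f"pics/{n}8.png",cv2.resize(d["img"][b:b+120,a:a+160,::-1],None,fx=5,fy=5))
E
```

```text
t 13.32 p [0.6261 0.2394 0.036 ] yaw 46.4 z [ 0.001  0.    -1.   ] F [-0.2 -0.4 -1. ] T [ 0.04  0.02 -0.01] w 0.0546 q [ 0.01  0.72 -0.67  1.72  0.55  0.89 -0.08]
```

View pics/scene8.png

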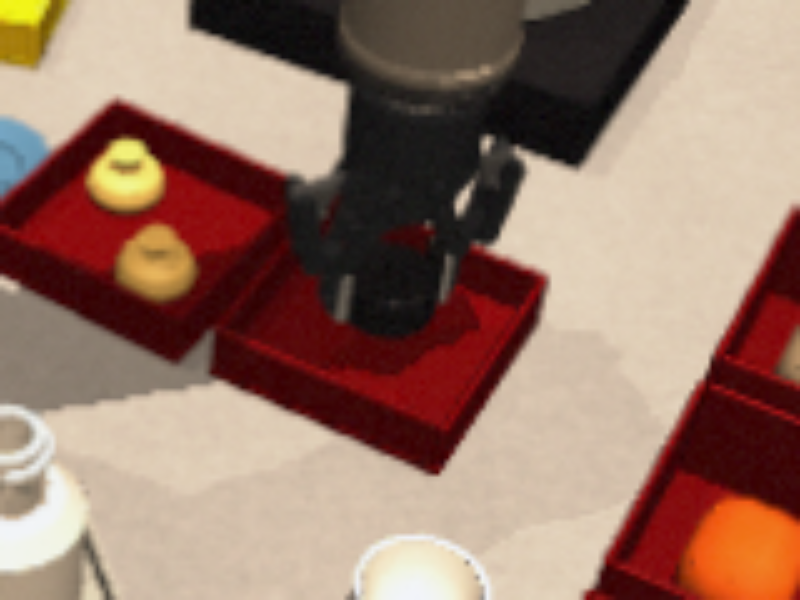

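View pics/side8.png

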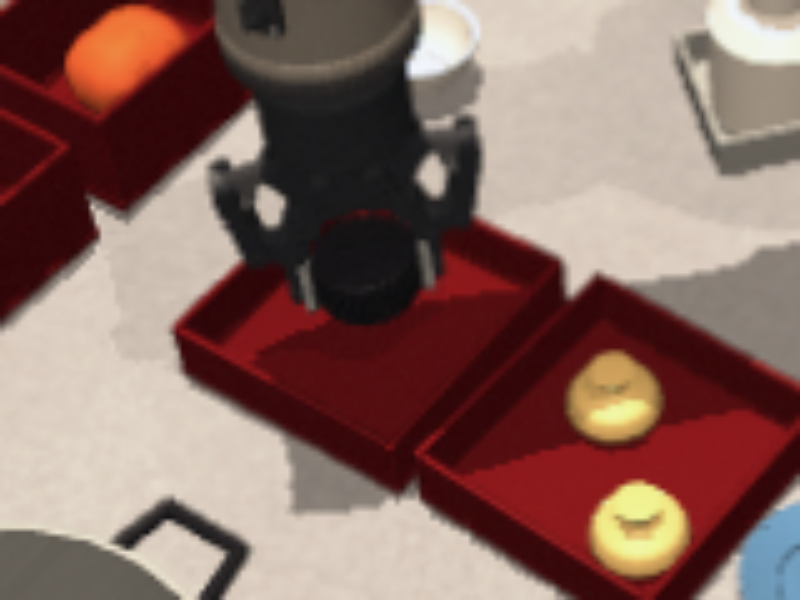

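>>> {"method": "servo_tool", "body": {"commands": [{"dx": 0, "dy": 0, "dz": 0.3, "rx": 0, "ry": 0, "rz": 0, "gripper": 40}, {"dx": 0, "dy": 0, "dz": 0.3, "rx": 0, "ry": 0, "rz": 0, "gripper": 40}, {"dx": 0, "dy": 0, "dz": 0.2, "rx": 0, "ry": 0, "rz": 0, "gripper": 40}, {"dx": 0, "dy": 0, "dz": 0.1, "rx": 0, "ry": 0, "rz": 0, "gripper": 40}, {"dx": 0, "dy": 0, "dz": 0, "rx": 0, "ry": 0, "rz": 0, "gripper": 40}]}}

```text
t: 14.05
ee_pos: [0.6255, 0.2392, 0.0079]
tool_rot: [0.919, 0.394, -0.0, -0.0]
force: [0.1, -0.3, -0.4]
width: 0.0545
```

```bash
python3 st.py
```

```text
t 14.05 p [0.6255 0.2392 0.0079] yaw 46.4 z [-0.  0. -1.] F [ 0.1 -0.3 -0.4] T [-0.   -0.02  0.03] w 0.0545 q [-0.01  0.76 -0.64  1.73  0.58  0.85 -0.1 ]
```

>>> {"method": "servo_tool", "body": {"commands": [{"dx": 0, "dy": 0, "dz": 0.05, "rx": 0, "ry": 0, "rz": 0, "gripper": 40}, {"dx": 0, "dy": 0, "dz": 0.05, "rx": 0, "ry": 0, "rz": 0, "gripper": 40}, {"dx": 0, "dy": 0, "dz": 0.03, "rx": 0, "ry": 0, "rz": 0, "gripper": 40}, {"dx": 0, "dy": 0, "dz": 0, "rx": 0, "ry": 0, "rz": 0, "gripper": 40}]}}

```text
t: 14.55
ee_pos: [0.6256, 0.2391, 0.0042]
tool_rot: [0.919, 0.394, -0.0, -0.0]
force: [0.2, 0.5, -1.0]
width: 0.0547
```

```bash
python3 st.py
```

```text
t 14.55 p [0.6256 0.2391 0.0042] yaw 46.4 z [-0. -0. -1.] F [ 0.2  0.5 -1. ] T [-0.01  0.04  0.02] w 0.0547 q [-0.01  0.76 -0.64  1.73  0.58  0.85 -0.1 ]
```

>>> {"method": "servo_tool", "body": {"commands": [{"dx": 0, "dy": 0, "dz": 0.03, "rx": 0, "ry": 0, "rz": 0, "gripper": 40}, {"dx": 0, "dy": 0, "dz": 0, "rx": 0, "ry": 0, "rz": 0, "gripper": 40}]}}

```text
t: 14.8
ee_pos: [0.6256, 0.2392, 0.0033]
tool_rot: [0.919, 0.394, -0.0, -0.0]
force: [-0.5, -0.4, -0.4]
width: 0.0548
```

>>> {"method": "servo_tool", "body": {"commands": [{"dx": 0, "dy": 0, "dz": 0.03, "rx": 0, "ry": 0, "rz": 0, "gripper": 40}, {"dx": 0, "dy": 0, "dz": 0, "rx": 0, "ry": 0, "rz": 0, "gripper": 40}]}}

```text
t: 15.05
ee_pos: [0.6256, 0.2392, 0.0024]
tool_rot: [0.919, 0.394, -0.0, -0.0]
force: [0.3, -0.6, -0.2]
width: 0.0548
```

>>> {"method": "servo_tool", "body": {"commands": [{"dx": 0, "dy": 0, "dz": 0.03, "rx": 0, "ry": 0, "rz": 0, "gripper": 40}, {"dx": 0, "dy": 0, "dz": 0, "rx": 0, "ry": 0, "rz": 0, "gripper": 40}]}}

```text
t: 15.3
ee_pos: [0.6257, 0.2392, 0.0016]
tool_rot: [0.919, 0.394, 0.0, -0.0]
force: [-0.6, -0.4, 1.6]
width: 0.0545
```

>>> {"method": "servo_tool", "body": {"commands": [{"dx": 0, "dy": 0, "dz": 0.02, "rx": 0, "ry": 0, "rz": 0, "gripper": 40}, {"dx": 0, "dy": 0, "dz": 0, "rx": 0, "ry": 0, "rz": 0, "gripper": 40}]}}

```text
t: 15.55
ee_pos: [0.6258, 0.2392, 0.0015]
tool_rot: [0.919, 0.394, 0.0, 0.0]
force: [-3.3, -2.5, 9.9]
width: 0.0547
```

>>> {"method": "servo_tool", "body": {"commands": [{"dx": 0, "dy": 0, "dz": 0, "rx": 0, "ry": 0, "rz": 0, "gripper": 58}, {"dx": 0, "dy": 0, "dz": 0, "rx": 0, "ry": 0, "rz": 0, "gripper": 66}, {"dx": 0, "dy": 0, "dz": 0, "rx": 0, "ry": 0, "rz": 0, "gripper": 76}, {"dx": 0, "dy": 0, "dz": 0, "rx": 0, "ry": 0, "rz": 0, "gripper": 80}, {"dx": 0, "dy": 0, "dz": 0, "rx": 0, "ry": 0, "rz": 0, "gripper": 80}]}}

```text
t: 16.18
ee_pos: [0.6256, 0.2392, 0.0009]
tool_rot: [0.919, 0.394, -0.0, -0.0]
force: [-0.2, -0.0, 0.5]
width: 0.08
```

```bash
python3 st.py;python3 - <<'E'
from bench import *
from h import *
d=snapshot("wrist"); cv2.imwrite("pics/w9.png",d["img"][:,:,::-1])
E
```

```text
t 16.18 p [0.6256 0.2392 0.0009] yaw 46.4 z [-0.  0. -1.] F [-0.2 -0.   0.5] T [-0.01  0.01  0.02] w 0.08 q [-0.01  0.77 -0.64  1.73  0.59  0.84 -0.11]
```

View pics/w9.png

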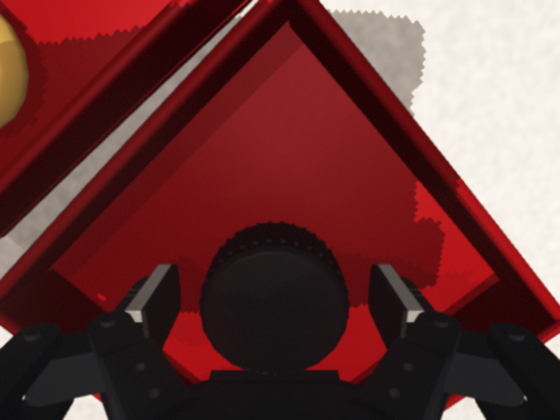

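The wrist view shows the cap released, flat and centred between the open fingers at about (275,300). I'll lift the arm away vertically.

>>> {"method": "servo_tool", "body": {"commands": [{"dx": 0, "dy": 0, "dz": -0.3, "rx": 0, "ry": 0, "rz": 0, "gripper": 80}, {"dx": 0, "dy": 0, "dz": -0.6, "rx": 0, "ry": 0, "rz": 0, "gripper": 80}, {"dx": 0, "dy": 0, "dz": -1, "rx": 0, "ry": 0, "rz": 0, "gripper": 80}, {"dx": 0, "dy": 0, "dz": -1, "rx": 0, "ry": 0, "rz": 0, "gripper": 80}, {"dx": 0, "dy": 0, "dz": -1, "rx": 0, "ry": 0, "rz": 0, "gripper": 80}]}}

```text
t: 16.85
ee_pos: [0.6257, 0.2394, 0.1205]
tool_rot: [0.919, 0.394, 0.001, -0.0]
force: [0.1, -0.3, 0.1]
width: 0.0801
```

>>> {"method": "servo_tool", "body": {"commands": [{"dx": 0, "dy": 0, "dz": -1, "rx": 0, "ry": 0, "rz": 0, "gripper": 80}, {"dx": 0, "dy": 0.5, "dz": -0.5, "rx": 0, "ry": 0, "rz": 0, "gripper": 80}, {"dx": 0, "dy": 1, "dz": 0, "rx": 0, "ry": 0, "rz": 0, "gripper": 80}, {"dx": 0, "dy": 1, "dz": 0, "rx": 0, "ry": 0, "rz": 0, "gripper": 80}, {"dx": 0, "dy": 0, "dz": 0, "rx": 0, "ry": 0, "rz": 0, "gripper": 80}]}}

```text
t: 17.48
ee_pos: [0.682, 0.1837, 0.1625]
tool_rot: [0.92, 0.392, -0.0, 0.001]
force: [-1.0, 0.5, -0.3]
width: 0.0799
```

```bash
python3 st.py;python3 - <<'E'
from bench import *
from h import *
d=snapshot("scene"); cv2.imwrite("pics/c10.png",d["img"][:,:,::-1])
d=snapshot("side"); cv2.imwrite("pics/s10.png",d["img"][:,:,::-1])
d=snapshot("wrist"); cv2.imwrite("pics/w10.png",d["img"][:,:,::-1])
E
```

```text
t 17.48 p [0.682  0.1837 0.1625] yaw 46.1 z [-0.    -0.001 -1.   ] F [-1.   0.5 -0.3] T [0.01 0.03 0.04] w 0.0799 q [ 0.13  0.64 -0.72  1.55  0.45  1.12  0.11]
```

View pics/s10.png

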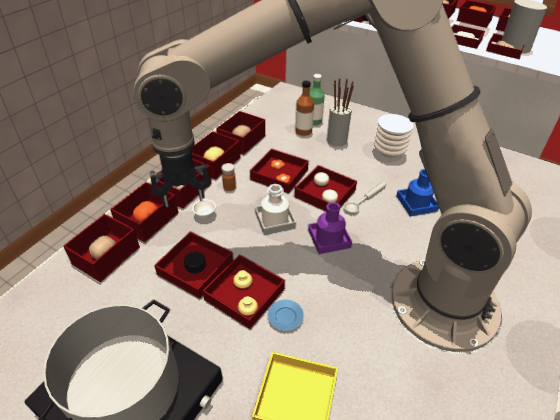

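View pics/w10.png

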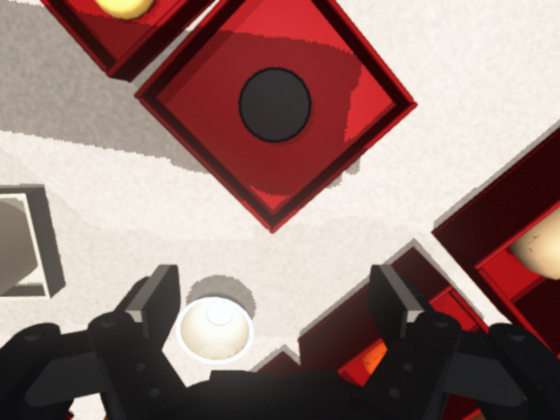

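The wrist view shows the cap flat, top side up, in the middle of the empty box at (275,105). The other things look unmoved and the arm is clear, so I'm handing in.

Run:
```python
from bench import *
print(close_job())
```

```text
the job is handed in; nothing more can be done
None
```

The cap is off the white jar and lies flat, top side up, near the centre of the empty red box. I handed the job in at about 17.5 s. `close_job` gave no verdict.

- **Breaking loose:** I gripped the cap and twisted it anticlockwise. After the first 30° the torque about the jar's axis read about zero. I did not record its peak during the snap, and the ribbed cap gave no way to see whether the fingers had slipped.
- **Finding the release:** Light pulls held at about 80°, 87°, 94° and 101° of wrist turn. The usual pull was 7 to 12 N. At 101° the first pull read only 6.5 N, so I pulled harder, to 19 N, which is above the suggested 10 N. At about 108° it rose with almost no vertical force.
- **Lifting:** Just before the cap came free there was up to 11 N sideways on the tool, which I eased off. I turned 4° more and lifted it with about 1 N or less.
- **Setting down:** I lowered it in steps of about 1 mm until it touched the floor of the box. The wrist force at release was about 10 N, and I let go on the floor.

**Last checks:** The final side and wrist pictures showed the cap flat in the box. The food and loose things looked unmoved by eye; I did not measure them. The gripper was clear, with wrist force near zero. My first two estimates of the box centre differed by 6 to 9 mm between cameras; the wrist view then agreed with their average to about 1 mm.

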